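# Take the battery out of the tester and close it up

### The arm

A 6-joint arm with a two-finger parallel gripper is mounted at the origin on the work surface. World frame = base frame: x ahead of the robot, y to its left, z up, the work surface at z = 0. Lengths are in mm, angles in rad, forces in N, time in s.
With the tool pointing down it reaches from about 350 to 975 mm from the base axis. Payload 7.1 kg.
Tool frame: the origin (TCP) lies between the finger pads; the fingertips stand 14 mm ahead of it and the grasp point (between the pads) lies 5 mm behind it; z points along the fingers, y is the line along which they close (so a half turn about z gives the same grasp; the last joint's range is limited). The gripper opens to 88 mm and grips with 3 to 60 N. Pads are 20 mm wide; open, the fingers measure 115 mm over their backs; the gripper's body (75 mm by 178 mm) begins 61 mm behind the grasp point.
Start: joints at [-1.195, 0.423, 1.63, -0, 1.089, -0.019], TCP at [240.405, -576.897, 236.675] pointing down, gripper open.
Joint ranges: [-3, 3], [-0.9, 2.11], [0.09, 2.58], [-1.31, 4.45], [0.11, 2.69], [-2.54, 2.54]. Speed limits (rad/s): [2.39, 2.39, 3.01, 3.14, 3.14, 3.14].

### API

Orientations are given as a rotation vector (axis times angle).
In Python, from workcell import ctrl gives the robot as it stands. The module is installed in compiled form; this text tells all that it offers.
- The arm moves only by the tool servo_tool, never from a script. Its argument "plan" is a list of rows, each a list of 3 entries, a list of its own where there are three numbers: the closure, from 0 (fully open) to 1 (shut), then the shift along the world's x, y, z in mm, then the turn about the world's z in degrees. In form: [[hand, [x, y, z], yaw], ...]. A call has 1 to 10 rows; each row is the pose to reach, as a shift and turn from the pose commanded when the call began; what a row does not reach only later rows make up. A row lasts 1/12 s, in which the tool goes at most 41.7 mm and 7.16 degrees, less where a joint would pass 70% of its speed; a pose out of reach is approached as far as the arm can. A call with a gripper value outside its range is refused whole. The fingers move at their own pace and stop on an object; the grip force is fixed at half the most. Time passes only in rows, so rows that repeat a pose let the fingers close. It gives the time, the measured TCP pose, the force, the opening and the grip force at its end, in the units of the state.
- ctrl.get_obs(): the state, without advancing time (a new reading comes with each control period).
- ctrl.get_image(name): name is "side" or "top"; returns the picture (384x512x3 uint8, blue, green, red); there is no depth.
- ctrl.camera_info(name): a dict with "fovy" (degrees; the focal length in pixels is half the picture's height over the tangent of half this angle, whatever the lens; pixels are square), "cx", "cy" (the principal point, pixels), "rvec" (rotation vector, rad) and "tvec" (3), from world to camera coordinates, as OpenCV has them. Camera axes: x right, y down, z forward; pixel columns grow to the right and rows downward; lengths in mm; the calibration is good to about 2 mm. A picture is of the moment at which its call begins. camera_info takes no time and is no camera call.
- ctrl.close_job(): hands the job in; it is judged then, once.
The state is a dict: "t": time; "qpos": joint angles; "qvel": joint speeds; "joint_torque": joint torques, N m; "ee_pos": TCP position; "orientation": TCP orientation; "ft_force": force on the tool from outside, world axes, zero at the start; "moment": the same for the moment, N m; "width": finger opening in mm; "grasp_force": force on a finger pad.
Only numpy, scipy, OpenCV 4.12 (cv2) and the standard library are available. Lean on these libraries where they do the work, as an engineer would, in place of code of your own. Each camera call takes 0.05 s, during which the arm holds its last target. There are 200 camera calls.

### The job

The little tester is going into storage, so its battery has to come out: lift the loose blue cover off its case, lay the battery flat in the empty half of the parts tray, and put the cover back on the case, fully home all round. Set things down rather than dropping them, and leave the tester and everything else on the bench where it is.

Things in the scene. Friction and masses are not known exactly. Their poses are not given: they have to be found in the camera images.
- tester: Grey plastic case, loose on rubber feet, 0.4 kg, 132 (x) x 60 (y) mm, rim 37 mm above the bench, walls 3 mm leaning in slightly near the rim, open on top under the cover. Origin: centre of its underside, at bench height; x along its length, z up. Red and black sockets stick out 8 mm from the +x end, a rocker switch 5 mm from the -x end, all below the cover.
- tester_bay (a point): Top of the foam pad the battery lies on inside the tester: x = -20, y = 0, z = 6 mm of the tester, same axes. Beside the pad the inner floor is 1.5 mm lower. The inside is clear of parts from 41 mm to the -x side of this point (end wall) to 46 mm to the +x side (circuit board, parts 21 mm above the bench), and 54 mm wide in y.
- cover: Loose blue metal slip-over cover, 70 g, unfastened: 140 (x) x 68 (y) x 15 (z) mm outside, flat top 3 mm thick, skirt 12 mm deep, 2 mm thick; 2 mm of play on every side of the case. Origin: centre of the skirt's lower edge; z up to the top. Fully home, its top rests on the rim, origin 25 mm above the tester's. Fits either way round. Grip it across the 68 mm.
- battery: 9 V block battery, black with a copper-coloured +x end, 45 g: body 46 (x) x 26.5 (y) x 17.5 (z) mm plus 2.5 mm terminals at +x. Origin: centre of the body. It lies loose and flat on the foam pad, under the cover, long axis across the case, its origin 8.75 mm above the pad.
- tray: Fixed open parts tray of bright metal, 104 (x) x 200 (y) mm, 20 mm high, walls 3 mm, a 20 mm high wall across the middle makes two halves. Origin: centre of its underside; z up. The half at +y is empty; the half at -y has a black mat and the tester's four cover screws lying in it.
- tray_empty (a point): Centre of the inner floor of the tray's empty half (5 mm above the bench); that half measures 98 (x) x 95 (y) mm inside, walls 15 mm above this floor. Axes as the tray's.
- reel: Bystander: reel of solder standing on end, 54 mm across, 40 mm high, yellow top. Origin: centre of its underside.
- bobbin: Bystander: small white bobbin wound with copper, 28 mm across, 20 mm high. Origin: centre of its underside.
- marker: Bystander: grey and red marker pen lying flat, 140 mm long (along x), 18 mm high. Origin: middle of its underside.
- screwdriver: Bystander: screwdriver with a red handle lying on the bench along its x, about 200 mm long. Origin: its underside, near the middle.
- helping_hands: Bystander, fixed: helping-hands stand with two clips and a magnifier, 70 x 60 mm base, 160 mm wide, about 180 mm high. Origin: centre of its underside. The bench between the tester and the tray, is clear but for the bobbin near the robot: at least 160 mm wide, from 470 mm to 680 mm ahead of the robot.

How it is judged:
By the outcome, as a careful person would: the job done as asked, in the order asked, and still so for the second after the job is handed in, with the robot touching nothing.
It also fails if it takes over 69 s, if anything falls off the work surface, if the arm or the gripper's body presses on something with over 40 N, if the wrist force passes 120 N, or if a joint passes its speed limit or range.

## Working session

There is one attempt and no reset: what is moved stays moved. The work goes in short steps, Python scripts to look and compute and a tool call to move; the robot and the scene stay as the last step left them, time stands still between calls to the robot, and variables do not carry over. Pictures are saved under pics/ and viewed, at most 10 in all, crops included, and the job is handed in when it is done.

Besides the shell and the picture viewer there is one more tool, called after "Emit:" by a JSON object that holds its "api" and its "payload", one argument or row to a line. servo_tool: Moves the arm, as the interface text tells. Its arguments: {"type":"object","properties":{"plan":{"type":"array"}},"required":["plan"]}

```bash
mkdir -p pics
python3 - <<'E'
from workcell import ctrl
import cv2
for n in("top","side"):
    cv2.imwrite(f"pics/{n}0.png",ctrl.get_image(n)); print(ctrl.camera_info(n))
o=ctrl.get_obs();print(o)
E
```

```text
{'fovy': 49.317956289819456, 'cx': 253.81909123479076, 'cy': 194.53660751192967, 'rvec': array([ 2.17645859, -2.11307591,  0.16767959]), 'tvec': array([ -21.81063833,  610.44353745, 1546.25881287])}
{'fovy': 53.166815777856236, 'cx': 258.4724972548117, 'cy': 188.92522172486701, 'rvec': array([ 0.54707531, -2.75633153,  1.06417209]), 'tvec': array([ 528.98246106,  211.18754168, 1132.94263302])}
{'t': 0.1, 'qpos': array([-1.19501479e+00,  4.23742373e-01,  1.63058798e+00, -1.28313700e-05,
        1.08861005e+00, -1.90213097e-02]), 'qvel': array([ 0.00055734, -0.00034149, -0.00174142,  0.00029691, -0.00169953,
       -0.00067308]), 'joint_torque': array([ 7.52295400e-04, -5.45609915e+01, -2.74324358e+01,  6.46003545e-02,
        1.88150868e-02, -2.42845726e-05]), 'ee_pos': array([ 240.22594588, -576.47631127,  236.00324625]), 'orientation': array([-3.07928095e+00, -6.15884507e-01,  3.93039543e-04]), 'ft_force': array([ 0.40746667,  0.05376251, -1.15384918]), 'moment': array([-0.00045206,  0.02468711,  0.04078481]), 'grasp_force': 0.0, 'width': 88.1217030092216}
```

View pics/top0.png

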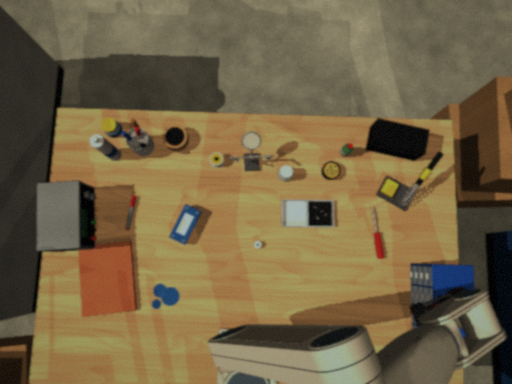

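View pics/side0.png

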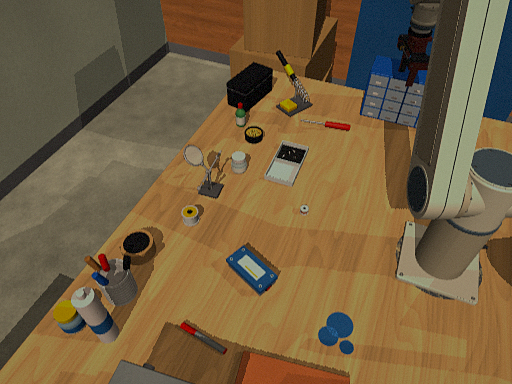

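The top view shows the blue cover at about (186,224), the tray at (310,213) with its white, empty half on the left (+y), and the bobbin at (258,244). In the side view the cover is at about (252,268), the tray at (287,162), and the helping hands at (210,185).

```bash
cat > h.py <<'E'
import cv2,numpy as np
from workcell import ctrl
from scipy.optimize import least_squares
from scipy.spatial.transform import Rotation as R
def cam(n):
    i=ctrl.camera_info(n);f=192/np.tan(np.radians(i["fovy"])/2)
    return np.array([[f,0,i["cx"]],[0,f,i["cy"]],[0,0,1]]),i["rvec"],i["tvec"]
def proj(n,P):
    K,r,t=cam(n);return cv2.projectPoints(np.float64(P),r,t,K,None)[0][:,0]
def unproj(n,uv,z):
    K,r,t=cam(n);Rm=cv2.Rodrigues(r)[0];d=Rm.T@np.linalg.inv(K)@np.array([*uv,1.]);c=-Rm.T@t
    return c+d*(z-c[2])/d[2]
def box(x,y,a,L,W,z0,z1):
    c,s=np.cos(a),np.sin(a)
    return np.array([[x+c*i*L/2-s*j*W/2,y+s*i*L/2+c*j*W/2,z] for i in(-1,1) for j in(-1,1) for z in(z0,z1)])
def blob(m,seed,r):
    k=np.zeros_like(m);cv2.circle(k,seed,r,255,-1);m=cv2.bitwise_and(m,k)
    cs=cv2.findContours(m,cv2.RETR_EXTERNAL,cv2.CHAIN_APPROX_NONE)[0]
    return cv2.convexHull(max(cs,key=cv2.contourArea))
def fitbox(hulls,p0,L,W,z0,z1):
    "compare moments of soft silhouettes"
    S=8
    def mom(h,g=0):
        mk=np.zeros((384,512),np.uint8)
        m=cv2.moments(np.float32(h).reshape(-1,1,2));A=m["m00"]
        return np.array([m["m10"]/A,m["m01"]/A]),np.array([m["mu20"],m["mu11"],m["mu02"]])/A
    # dilate contour hull by half a pixel (contours run through pixel centres)
    tgt={n:mom(h) for n,h in hulls.items()}
    def res(p):
        o=[]
        for n in hulls:
            c,s=mom(cv2.convexHull(np.float32(proj(n,box(*p,L,W,z0,z1)))))
            ct,st=tgt[n]; o+=list(c-ct)
            an=lambda q:np.array([q[0]-q[2],2*q[1]])/np.hypot(q[0]-q[2],2*q[1])
            o+=list(10*(an(s)-an(st)))
        return np.array(o)
    r=least_squares(res,p0,x_scale=[10,10,.1]);return r.x,res(r.x)
E
python3 - <<'E'
from h import *
ims={n:cv2.imread(f"pics/{n}0.png") for n in("top","side")}
seed={"top":(186,224),"side":(252,268)}
H={}
for n,im in ims.items():
    hsv=cv2.cvtColor(im,cv2.COLOR_BGR2HSV);m=cv2.inRange(hsv,(95,90,40),(130,255,255))
    H[n]=blob(m,seed[n],45);print(n,cv2.minAreaRect(H[n]))
p0=unproj("top",seed["top"],40)[:2]
print("start",p0, unproj("side",seed["side"],40))
for s in (["top"],["side"],["top","side"]):
    p,r=fitbox({n:H[n] for n in s},[*p0,-.6],140,68,25,40);print(s,p.round(3),r.round(2))
print("tray",unproj("top",(310,213),20),unproj("side",(287,162),20))
o=ctrl.get_obs();print(R.from_rotvec(o["orientation"]).as_matrix().round(3))
big=[]
for n,c in(("top",(186,224)),("top",(300,210)),("side",(252,268)),("side",(280,170))):
    im=ims[n].copy(); 
    cr=im[c[1]-36:c[1]+36,c[0]-48:c[0]+48];cr=cv2.resize(cr,(400,300),interpolation=cv2.INTER_CUBIC)
    big.append(cr)
cv2.imwrite("pics/c.png",np.vstack([np.hstack(big[:2]),np.hstack(big[2:])]))
E
```

```text
top ((185.30001831054688, 223.9000244140625), (16.54690170288086, 36.224300384521484), 26.56505012512207)
side ((251.30642700195312, 268.6119079589844), (50.03162384033203, 24.972976684570312), 43.2642936706543)
start [491.51734073 249.07683688] [486.88610707 254.5717494   40.        ]
['top'] [491.517 249.077  -0.6  ] [ 0.99  0.48  3.26 -1.6 ]
['side'] [491.924 249.434  -0.6  ] [ 0.05 -0.85 -3.66 -0.2 ]
['top', 'side'] [492.684 251.22   -0.595] [ 0.44  0.16  3.18 -1.57 -0.45 -0.42 -3.6  -0.18]
tray [ 549.47617114 -222.08262938   20.        ] [ 545.10032752 -204.47738031   20.        ]
[[ 0.923  0.385 -0.001]
 [ 0.385 -0.923  0.001]
 [ 0.    -0.001 -1.   ]]
```

View pics/c.png

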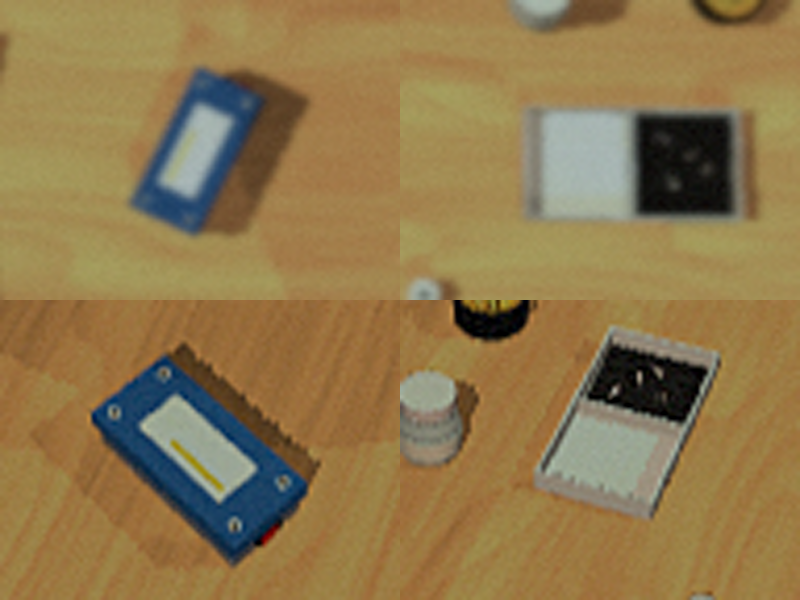

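The crops show the cover as clean blue quads. Its far end in the top view (crop 240,78) has something red offset from centre, which I take for sockets. The near end has one centred red part in the side view, which I take for the switch. The tray spans about u 281.6–335, v 199–226 in the top view, with its divider at u≈307.5.

```bash
sed -i 's/x_scale=\[10,10,.1\])/diff_step=.005)/' h.py
python3 - <<'E'
from h import *
ims={n:cv2.imread(f"pics/{n}0.png") for n in("top","side")}
seed={"top":(186,224),"side":(252,268)};H={}
for n,im in ims.items():
    hsv=cv2.cvtColor(im,cv2.COLOR_BGR2HSV);H[n]=blob(cv2.inRange(hsv,(95,90,40),(130,255,255)),seed[n],45)
for s in (["top"],["side"],["top","side"]):
    p,r=fitbox({n:H[n] for n in s},[491,250,-.5],140,68,25,40);print(s,p.round(3),r.round(2))
    for n in s: print(n,cv2.contourArea(H[n]),cv2.contourArea(cv2.convexHull(np.float32(proj(n,box(*p,140,68,25,40))))))
for q in((281.6,199.3),(335.1,199.3),(281.6,226.2),(335.1,226.2),(307.5,213)):print("top",unproj("top",q,20)[:2].round(1))
for q in((283.1,140.3),(308.4,146.1),(264.5,177.5),(292,182.)):print("side",unproj("side",q,20)[:2].round(1))
for n in ims:
    K,r,t=cam(n);print(n,(-cv2.Rodrigues(r)[0].T@t).round())
print("bobbin",unproj("top",(258,244),20).round(),unproj("side",(304,209),20).round())
E
```

```text
['top'] [ 4.93139e+02  2.53067e+02 -4.11000e-01] [ 0.  0.  0. -0.]
top 575.5 689.5881499304669
['side'] [ 4.90783e+02  2.52489e+02 -4.22000e-01] [-0. -0.  0. -0.]
side 1172.5 1209.0954210108612
['top', 'side'] [ 4.91623e+02  2.52663e+02 -4.17000e-01] [ 0.08  0.4   0.09 -0.07 -0.3  -0.06  0.1  -0.01]
top 575.5 689.8014689330012
side 1172.5 1208.997342218412
top [ 599.4 -111.7]
top [ 605.7 -318.8]
top [ 495.4 -113.7]
top [ 501.5 -318.8]
top [ 549.2 -212.5]
side [ 598.8 -311.4]
side [ 499.6 -316.6]
side [ 591.3 -101.4]
side [ 496.1 -117.7]
top [ 371.    0. 1621.]
side [262. 761. 980.]
bobbin [425. -25.  20.] [421. -19.  20.]
```

Emit:
{"api": "servo_tool", "payload": {
  "plan": [
    [0, [116, 383, 0], 66],
    [0, [116, 383, 0], 66],
    [0, [116, 383, 0], 66],
    [0, [116, 383, 0], 66],
    [0, [116, 383, 0], 66],
    [0, [116, 383, 0], 66],
    [0, [116, 383, 0], 66],
    [0, [116, 383, 0], 66],
    [0, [116, 383, 0], 66],
    [0, [116, 383, 0], 66]
  ]
}}

```text
t: 0.93
ee_pos: [356.1, -190.7, 236.5]
orientation: [-2.239, -2.202, -0.0]
ft_force: [0.0, -1.3, -0.1]
width: 87.9
grasp_force: 0.0
```

Emit:
{"api": "servo_tool", "payload": {
  "plan": [
    [0, [116, 383, 0], 66],
    [0, [116, 383, 0], 66],
    [0, [116, 383, 0], 66],
    [0, [116, 383, 0], 66],
    [0, [116, 383, 0], 66],
    [0, [116, 383, 0], 66],
    [0, [116, 383, 0], 66],
    [0, [116, 383, 0], 66],
    [0, [116, 383, 0], 66],
    [0, [116, 383, 0], 66]
  ]
}}

```text
t: 1.77
ee_pos: [473.1, 192.7, 236.6]
orientation: [0.677, 3.067, 0.001]
ft_force: [0.3, -0.1, 0.3]
width: 87.9
grasp_force: 0.0
```

Emit:
{"api": "servo_tool", "payload": {
  "plan": [
    [0, [19, 64, -30], 1.5],
    [0, [19, 64, -70], 1.5],
    [0, [19, 64, -110], 1.5],
    [0, [19, 64, -130], 1.5],
    [0, [19, 64, -140], 1.5],
    [0, [19, 64, -140], 1.5],
    [0, [19, 64, -140], 1.5]
  ]
}}

```text
t: 2.35
ee_pos: [491.5, 252.9, 97.1]
orientation: [-0.65, -3.073, 0.001]
ft_force: [0.2, -0.5, 0.5]
width: 87.6
grasp_force: 0.0
```

Run:
```python
from h import *
o=ctrl.get_obs();M=R.from_rotvec(o["orientation"]).as_matrix();print(o["ee_pos"],M.round(3),o["qpos"].round(2),np.degrees(np.arctan2(M[1,0],M[0,0])))
t,s=ctrl.get_image("top"),ctrl.get_image("side")
f=lambda im,c:cv2.resize(im[c[1]-60:c[1]+60,c[0]-60:c[0]+60],(400,400),interpolation=cv2.INTER_CUBIC)
cv2.imwrite("pics/d.png",np.hstack([f(t,(186,224)),f(s,(252,258))]))
```

```text
[491.49245624 252.8887653   97.09265395] [[-0.914  0.405 -0.001]
 [ 0.405  0.914 -0.   ]
 [ 0.    -0.001 -1.   ]] [ 0.45  0.52  1.87 -0.    0.75 -0.7 ] 156.10597637189014
```

View pics/d.png

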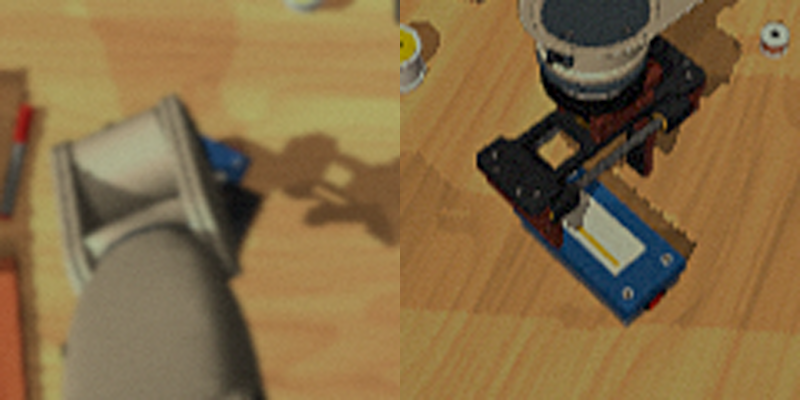

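The side view shows the fingers straddling the cover at about (252,258), square to it.

Emit:
{"api": "servo_tool", "payload": {
  "plan": [
    [0, [0, 0, -25], 0],
    [0, [0, 0, -45], 0],
    [0, [0, 0, -58], 0],
    [0, [0, 0, -66], 0],
    [0, [0, 0, -69], 0],
    [0, [0, 0, -69], 0],
    [0.1, [0, 0, -69], 0],
    [0.15, [0, 0, -69], 0],
    [0.18, [0, 0, -69], 0],
    [0.2, [0, 0, -69], 0]
  ]
}}

```text
t: 3.28
ee_pos: [491.8, 253.3, 28.3]
orientation: [0.65, 3.073, 0.001]
ft_force: [1.4, -0.5, 0.6]
width: 71.0
grasp_force: 0.0
```

Emit:
{"api": "servo_tool", "payload": {
  "plan": [
    [0.21, [0, 0, 0], 0],
    [0.22, [0, 0, 0], 0],
    [0.23, [0, 0, 0], 0],
    [0.24, [0, 0, 0], 0],
    [0.25, [0, 0, 0], 0],
    [0.26, [0, 0, 0], 0],
    [0.28, [0, 0, 0], 0],
    [0.3, [0, 0, 0], 0],
    [0.3, [0, 0, 0], 0]
  ]
}}

```text
t: 4.03
ee_pos: [491.4, 253.0, 27.8]
orientation: [-0.65, -3.074, 0.0]
ft_force: [0.1, -1.6, 5.2]
width: 68.0
grasp_force: 30.0
```

Emit:
{"api": "servo_tool", "payload": {
  "plan": [
    [0.35, [0, 0, 2], 0],
    [0.35, [0, 0, 4], 0],
    [0.35, [0, 0, 7], 0],
    [0.35, [0, 0, 10], 0],
    [0.35, [0, 0, 14], 0],
    [0.35, [0, 0, 20], 0],
    [0.35, [0, 0, 30], 0],
    [0.35, [0, 0, 45], 0],
    [0.35, [0, 0, 60], 0],
    [0.35, [0, 0, 60], 0]
  ]
}}

```text
t: 4.87
ee_pos: [493.1, 254.0, 90.8]
orientation: [0.649, 3.07, 0.005]
ft_force: [1.2, 0.3, -0.6]
width: 67.6
grasp_force: 30.0
```

Emit:
{"api": "servo_tool", "payload": {
  "plan": [
    [0.35, [8, -25, 0], 0],
    [0.35, [20, -62, 0], 0],
    [0.35, [32, -99, 0], 0],
    [0.35, [44, -136, 0], 0],
    [0.35, [56, -173, 0], 0],
    [0.35, [64, -198, 0], 0],
    [0.35, [68, -210, -10], 0],
    [0.35, [68, -212, -30], 0],
    [0.35, [68, -212, -45], 0],
    [0.35, [68, -212, -60], 0]
  ]
}}

```text
t: 5.7
ee_pos: [558.9, 41.0, 26.3]
orientation: [-0.651, -3.073, 0.0]
ft_force: [0.5, 0.0, -0.9]
width: 67.9
grasp_force: 30.0
```

I gripped too low: the fingertips reach 11 mm below the skirt, so the cover can't be set down on the bench. I'll put it back and regrip higher.

Emit:
{"api": "servo_tool", "payload": {
  "plan": [
    [0.35, [0, 0, 30], 0],
    [0.35, [0, 0, 60], 0],
    [0.35, [-12, 37, 60], 0],
    [0.35, [-24, 74, 60], 0],
    [0.35, [-36, 111, 60], 0],
    [0.35, [-48, 148, 60], 0],
    [0.35, [-58, 182, 60], 0],
    [0.35, [-65, 203, 60], 0],
    [0.35, [-68, 212, 60], 0],
    [0.35, [-68, 212, 60], 0]
  ]
}}

```text
t: 6.53
ee_pos: [490.3, 255.0, 87.1]
orientation: [-0.645, -3.074, 0.0]
ft_force: [0.0, -1.0, 0.5]
width: 67.8
grasp_force: 30.0
```

Emit:
{"api": "servo_tool", "payload": {
  "plan": [
    [0.35, [0, 0, -15], 0],
    [0.35, [0, 0, -30], 0],
    [0.35, [0, 0, -40], 0],
    [0.35, [0, 0, -44], 0],
    [0.35, [0, 0, -47], 0],
    [0.35, [0, 0, -50], 0],
    [0.35, [0, 0, -53], 0],
    [0.35, [0, 0, -56], 0],
    [0.35, [0, 0, -58], 0],
    [0.35, [0, 0, -59], 0]
  ]
}}

```text
t: 7.37
ee_pos: [491.5, 253.1, 28.6]
orientation: [0.65, 3.074, 0.0]
ft_force: [0.3, -0.8, -0.2]
width: 67.4
grasp_force: 30.0
```

Emit:
{"api": "servo_tool", "payload": {
  "plan": [
    [0.35, [0, 0, -1], 0],
    [0.35, [0, 0, -1], 0],
    [0.2, [0, 0, -1], 0],
    [0.1, [0, 0, -1], 0],
    [0.1, [0, 0, -1], 0],
    [0.1, [0, 0, 6], 0],
    [0.1, [0, 0, 11], 0],
    [0.1, [0, 0, 12.5], 0],
    [0.1, [0, 0, 12.5], 0],
    [0.1, [0, 0, 12.5], 0]
  ]
}}

```text
t: 8.2
ee_pos: [491.6, 253.2, 41.5]
orientation: [0.65, 3.073, 0.001]
ft_force: [0.4, 0.4, -0.6]
width: 79.2
grasp_force: 0.0
```

Emit:
{"api": "servo_tool", "payload": {
  "plan": [
    [0.18, [0, 0, 0], 0],
    [0.2, [0, 0, 0], 0],
    [0.22, [0, 0, 0], 0],
    [0.24, [0, 0, 0], 0],
    [0.26, [0, 0, 0], 0],
    [0.28, [0, 0, 0], 0],
    [0.3, [0, 0, 0], 0],
    [0.35, [0, 0, 0], 0],
    [0.35, [0, 0, 0], 0]
  ]
}}

```text
t: 8.95
ee_pos: [491.3, 253.1, 41.1]
orientation: [-0.65, -3.073, 0.0]
ft_force: [-0.6, 0.3, -0.2]
width: 67.9
grasp_force: 30.0
```

Emit:
{"api": "servo_tool", "payload": {
  "plan": [
    [0.35, [0, 0, 2], 0],
    [0.35, [0, 0, 4], 0],
    [0.35, [0, 0, 7], 0],
    [0.35, [0, 0, 10], 0],
    [0.35, [0, 0, 14], 0],
    [0.35, [0, 0, 20], 0],
    [0.35, [0, 0, 30], 0],
    [0.35, [0, 0, 45], 0],
    [0.35, [0, 0, 50], 0],
    [0.35, [0, 0, 50], 0]
  ]
}}

```text
t: 9.78
ee_pos: [492.5, 253.6, 93.1]
orientation: [0.649, 3.071, 0.003]
ft_force: [0.2, 0.1, -1.2]
width: 67.6
grasp_force: 30.0
```

Emit:
{"api": "servo_tool", "payload": {
  "plan": [
    [0.35, [8, -25, 0], 0],
    [0.35, [20, -62, 0], 0],
    [0.35, [32, -99, 0], 0],
    [0.35, [44, -136, 0], 0],
    [0.35, [56, -173, 0], 0],
    [0.35, [64, -198, 0], 0],
    [0.35, [68, -210, -10], 0],
    [0.35, [68, -212, -30], 0],
    [0.35, [68, -212, -50], 0],
    [0.35, [68, -212, -60], 0]
  ]
}}

```text
t: 10.62
ee_pos: [557.8, 41.0, 28.6]
orientation: [-0.65, -3.07, 0.001]
ft_force: [0.0, -0.5, -1.5]
width: 67.7
grasp_force: 30.0
```

Emit:
{"api": "servo_tool", "payload": {
  "plan": [
    [0.35, [0, 0, -5], 0],
    [0.35, [0, 0, -9], 0],
    [0.35, [0, 0, -11], 0],
    [0.35, [0, 0, -12], 0],
    [0.35, [0, 0, -13], 0],
    [0.35, [0, 0, -14], 0],
    [0.35, [0, 0, -14], 0]
  ]
}}

```text
t: 11.2
ee_pos: [559.7, 41.2, 17.6]
orientation: [0.649, 3.073, 0.0]
ft_force: [0.0, -0.2, -0.1]
width: 67.8
grasp_force: 30.0
```

Emit:
{"api": "servo_tool", "payload": {
  "plan": [
    [0.35, [0, 0, -0.5], 0],
    [0.35, [0, 0, -1], 0],
    [0.35, [0, 0, -1], 0]
  ]
}}

```text
t: 11.45
ee_pos: [559.5, 41.1, 16.3]
orientation: [0.65, 3.073, 0.0]
ft_force: [-0.8, 1.3, -1.0]
width: 67.8
grasp_force: 30.0
```

Emit:
{"api": "servo_tool", "payload": {
  "plan": [
    [0.35, [0, 0, -0.5], 0],
    [0.35, [0, 0, -0.5], 0],
    [0.25, [0, 0, -0.5], 0],
    [0.15, [0, 0, -0.5], 0],
    [0.05, [0, 0, -0.5], 0],
    [0, [0, 0, -0.5], 0],
    [0, [0, 0, 10], 0],
    [0, [0, 0, 40], 0],
    [0, [0, 0, 80], 0],
    [0, [0, 0, 115], 0]
  ]
}}

```text
t: 12.28
ee_pos: [559.0, 41.1, 133.0]
orientation: [-0.65, -3.073, 0.0]
ft_force: [1.7, -0.0, -0.5]
width: 87.7
grasp_force: 0.0
```

Emit:
{"api": "servo_tool", "payload": {
  "plan": [
    [0.35, [30, -30, 10], -7],
    [0.35, [30, -70, 30], -14],
    [0.35, [20, -110, 50], -21],
    [0.35, [0, -150, 60], -28],
    [0.35, [0, -150, 60], -35],
    [0.35, [0, -150, 60], -42],
    [0.35, [0, -150, 60], -49],
    [0.35, [0, -150, 60], -56],
    [0.35, [0, -150, 60], -63],
    [0.35, [0, -150, 60], -70]
  ]
}}

```text
t: 13.12
ee_pos: [559.2, -109.0, 192.0]
orientation: [2.302, 2.137, 0.0]
ft_force: [0.1, 1.0, -0.4]
width: 57.1
grasp_force: 0.0
```

Run:
```python
from h import *
print(ctrl.get_obs()["ee_pos"])
t,s=ctrl.get_image("top"),ctrl.get_image("side");cv2.imwrite("pics/t1.png",t);cv2.imwrite("pics/s1.png",s)
a=cv2.resize(t[194:254,156:236],(400,300),interpolation=cv2.INTER_CUBIC)
b=cv2.resize(s[233:308,202:302],(400,300),interpolation=cv2.INTER_CUBIC)
c=cv2.resize(t,(400,300));d=cv2.resize(s,(400,300))
cv2.imwrite("pics/e.png",np.vstack([np.hstack([a,b]),np.hstack([c,d])]))
```

```text
[ 559.22333874 -109.0139922   191.96493398]
```

View pics/e.png

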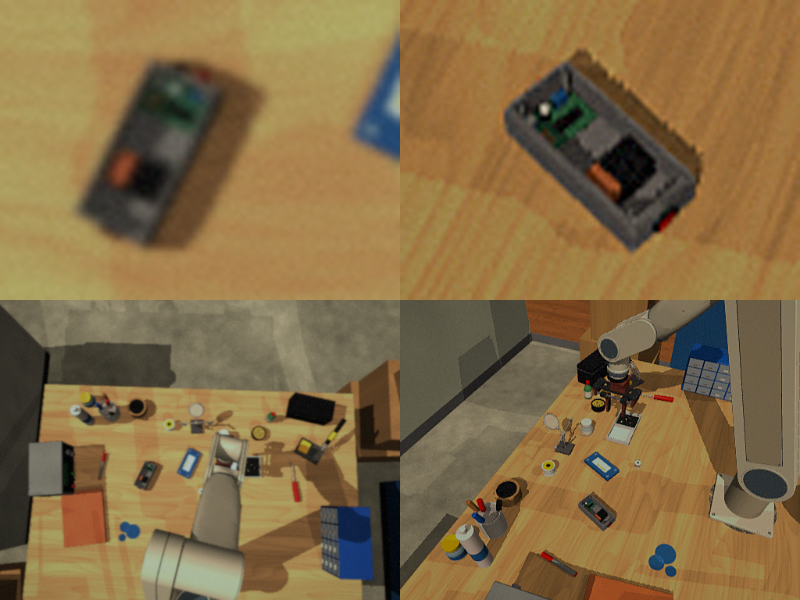

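The case is open. The green board is at the far (+x) end. The battery is at about (183,228) in the top view and (257,275) in the side view, copper end toward +y. The cover lies on the bench by (252,205) in the top view. I'll overlay the predicted boxes to check them.

Run:
```python
from h import *
print(unproj("top",(183.2,228.6),23.5).round(1),unproj("side",(257.1,275.6),23.5).round(1))
x,y,a=491.6,252.7,-.417
bx,by=x-20*np.cos(a),y-20*np.sin(a);print(bx,by)
out=[]
for n,f,o,s in(("top","t1",(156,194),5),("side","s1",(202,233),5)):
    im=cv2.imread(f"pics/{f}.png")[o[1]:o[1]+80,o[0]:o[0]+80];im=cv2.resize(im,None,fx=s,fy=s,interpolation=cv2.INTER_CUBIC)
    for B,c,zi in((box(x,y,a,132,60,0,37),(255,255,0),[0,1]),(box(bx,by,a,26.5,46,6,23.5),(0,0,255),[1])):
        for z in zi:
            q=proj(n,B)[[z,2+z,6+z,4+z]];q=((q-o+.5)*s).astype(int);cv2.polylines(im,[q],True,c,1)
    out.append(im)
cv2.imwrite("pics/f.png",np.hstack(out))
```

```text
[474.9 261.4  23.5] [468.2 262.4  23.5]
473.3138377812117 260.8003871085374
```

View pics/f.png

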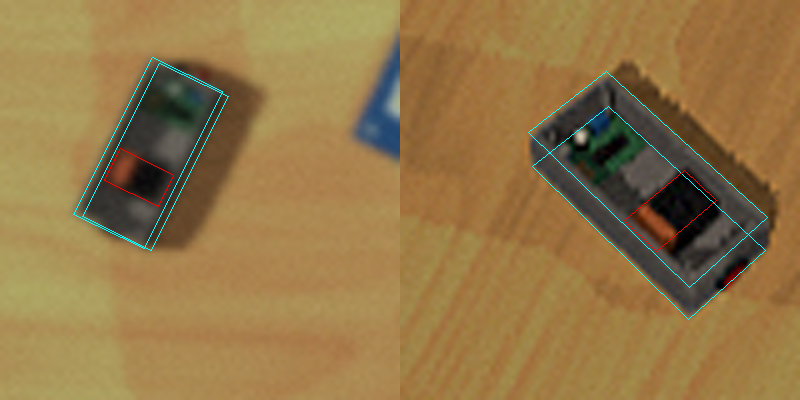

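The boxes fit in both views: the cyan case outline matches, and the red battery box is within about 2–3 mm. Next I go to the battery with the hand half open.

Emit:
{"api": "servo_tool", "payload": {
  "plan": [
    [0.5, [-9, 37, 0], -2],
    [0.5, [-18, 74, 0], -4],
    [0.5, [-27, 111, -10], -8],
    [0.5, [-36, 150, -20], -12],
    [0.5, [-45, 190, -30], -16],
    [0.5, [-54, 229, -40], -20],
    [0.5, [-63, 268, -50], -20],
    [0.5, [-72, 307, -60], -20],
    [0.5, [-80, 344, -70], -20],
    [0.5, [-86.4, 370, -80], -20]
  ]
}}

```text
t: 14.05
ee_pos: [472.3, 264.1, 111.3]
orientation: [-2.628, -1.722, -0.002]
ft_force: [1.3, 0.3, 0.3]
width: 43.9
grasp_force: 0.0
```

Emit:
{"api": "servo_tool", "payload": {
  "plan": [
    [0.5, [0, 0, -25], 0],
    [0.5, [0, 0, -45], 0],
    [0.5, [0, 0, -45], 0],
    [0.5, [0, 0, -45], 0]
  ]
}}

```text
t: 14.38
ee_pos: [472.3, 260.9, 65.8]
orientation: [-2.63, -1.718, 0.004]
ft_force: [0.7, 0.2, -0.2]
width: 44.0
grasp_force: 0.0
```

Run:
```python
from h import *
o=ctrl.get_obs();M=R.from_rotvec(o["orientation"]).as_matrix();print(o["ee_pos"],o["width"],np.degrees(np.arctan2(M[1,0],M[0,0])),o["ft_force"])
```

```text
[472.29251388 260.87347726  65.8497377 ] 43.95115915937916 66.28938632581861 [ 0.72748903  0.15403007 -0.24549933]
```

Emit:
{"api": "servo_tool", "payload": {
  "plan": [
    [0.5, [0, 0, -12], 0],
    [0.5, [0, 0, -22], 0],
    [0.5, [0, 0, -30], 0],
    [0.5, [0, 0, -36], 0],
    [0.5, [0, 0, -40], 0],
    [0.5, [0, 0, -42.5], 0],
    [0.5, [0, 0, -44], 0],
    [0.5, [0, 0, -44], 0],
    [0.5, [0, 0, -44], 0]
  ]
}}

```text
t: 15.13
ee_pos: [473.1, 261.2, 22.3]
orientation: [2.633, 1.714, 0.0]
ft_force: [-0.0, 0.3, 0.2]
width: 44.0
grasp_force: 0.0
```

Emit:
{"api": "servo_tool", "payload": {
  "plan": [
    [0.55, [0, 0, 0], 0],
    [0.6, [0, 0, 0], 0],
    [0.64, [0, 0, 0], 0],
    [0.67, [0, 0, 0], 0],
    [0.69, [0, 0, 0], 0],
    [0.71, [0, 0, 0], 0],
    [0.74, [0, 0, 0], 0],
    [0.8, [0, 0, 0], 0],
    [0.8, [0, 0, 0], 0]
  ]
}}

```text
t: 15.88
ee_pos: [473.1, 261.1, 22.3]
orientation: [2.633, 1.714, 0.0]
ft_force: [-1.1, -1.1, 2.1]
width: 25.7
grasp_force: 30.0
```

Emit:
{"api": "servo_tool", "payload": {
  "plan": [
    [0.8, [0, 0, 2], 0],
    [0.8, [0, 0, 5], 0],
    [0.8, [0, 0, 10], 0],
    [0.8, [0, 0, 18], 0],
    [0.8, [0, 0, 30], 0],
    [0.8, [0, 0, 45], 0],
    [0.8, [0, 0, 65], 0],
    [0.8, [0, 0, 80], 0],
    [0.8, [0, 0, 80], 0]
  ]
}}

```text
t: 16.63
ee_pos: [474.9, 262.1, 106.0]
orientation: [2.632, 1.714, 0.009]
ft_force: [0.4, 1.0, -0.3]
width: 26.5
grasp_force: 30.0
```

Emit:
{"api": "servo_tool", "payload": {
  "plan": [
    [0.8, [4, -20, 0], 3],
    [0.8, [10, -55, 0], 7],
    [0.8, [17, -95, 0], 12],
    [0.8, [24, -135, 0], 17],
    [0.8, [31, -175, 0], 22],
    [0.8, [38, -215, 0], 25.5],
    [0.8, [45, -255, 0], 25.5],
    [0.8, [52, -295, 0], 25.5],
    [0.8, [59, -335, 0], 25.5],
    [0.8, [66, -372, 0], 25.5]
  ]
}}

```text
t: 17.47
ee_pos: [538.8, -113.2, 102.1]
orientation: [-2.19, -2.252, 0.0]
ft_force: [1.0, 0.3, -1.5]
width: 26.2
grasp_force: 30.0
```

Emit:
{"api": "servo_tool", "payload": {
  "plan": [
    [0.8, [5, -32, 0], 0],
    [0.8, [8.5, -49, -5], 0],
    [0.8, [8.5, -54, -20], 0],
    [0.8, [8.5, -54, -40], 0],
    [0.8, [8.5, -54, -55], 0],
    [0.8, [8.5, -54, -66], 0],
    [0.8, [8.5, -54, -72], 0],
    [0.8, [8.5, -54, -75], 0],
    [0.8, [8.5, -54, -76], 0],
    [0.8, [8.5, -54, -76], 0]
  ]
}}

```text
t: 18.3
ee_pos: [547.8, -164.8, 26.5]
orientation: [2.189, 2.253, 0.0]
ft_force: [-0.2, -0.5, -0.5]
width: 26.1
grasp_force: 30.0
```

Run:
```python
from h import *
o=ctrl.get_obs();print(o["ee_pos"],o["ft_force"],o["grasp_force"],o["width"])
s=ctrl.get_image("side");cv2.imwrite("pics/g.png",cv2.resize(s[120:210,220:340],(800,600),interpolation=cv2.INTER_CUBIC))
```

```text
[ 547.81795953 -164.82194589   26.48210335] [-0.15062177 -0.48218554 -0.50492954] 29.985841512680054 26.097537361713012
```

View pics/g.png

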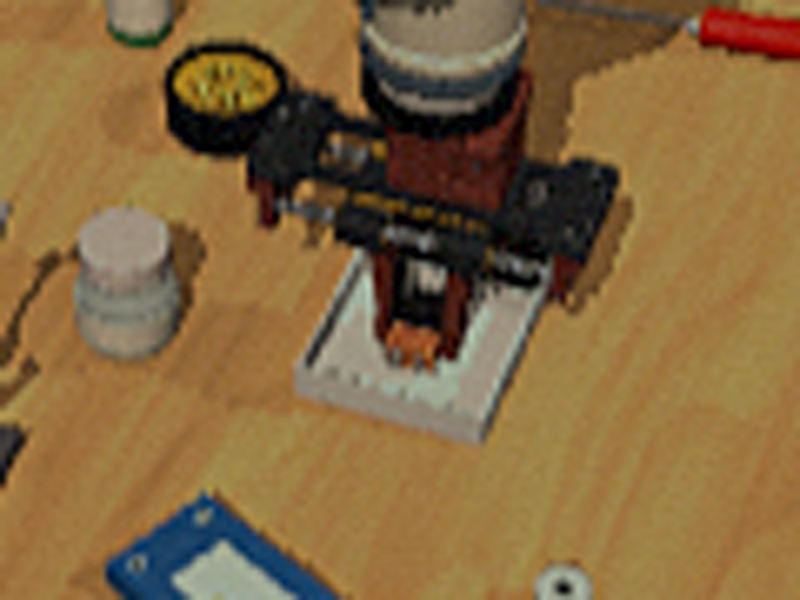

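The copper-ended battery hangs between the fingers at crop (415,340), well inside the empty half of the tray. I'll lower the last 5 mm.

Emit:
{"api": "servo_tool", "payload": {
  "plan": [
    [0.8, [0, 0, -2], 0],
    [0.8, [0, 0, -3.5], 0],
    [0.8, [0, 0, -4.5], 0],
    [0.8, [0, 0, -5], 0],
    [0.8, [0, 0, -5], 0],
    [0.8, [0, 0, -5], 0]
  ]
}}

```text
t: 18.85
ee_pos: [547.5, -164.9, 21.2]
orientation: [-2.19, -2.253, 0.0]
ft_force: [-0.1, -0.1, 0.7]
width: 26.3
grasp_force: 30.0
```

Emit:
{"api": "servo_tool", "payload": {
  "plan": [
    [0.8, [0, 0, -0.3], 0],
    [0.8, [0, 0, -0.6], 0],
    [0.8, [0, 0, -0.6], 0]
  ]
}}

```text
t: 19.1
ee_pos: [547.5, -164.9, 20.6]
orientation: [-2.19, -2.253, 0.0]
ft_force: [0.4, -0.3, 0.6]
width: 26.1
grasp_force: 30.0
```

Emit:
{"api": "servo_tool", "payload": {
  "plan": [
    [0.8, [0, 0, -0.3], 0],
    [0.8, [0, 0, -0.6], 0],
    [0.8, [0, 0, -0.6], 0],
    [0.8, [0, 0, -0.6], 0]
  ]
}}

```text
t: 19.43
ee_pos: [547.5, -164.9, 19.9]
orientation: [-2.19, -2.253, 0.0]
ft_force: [-0.2, -0.5, -0.6]
width: 26.2
grasp_force: 30.0
```

Emit:
{"api": "servo_tool", "payload": {
  "plan": [
    [0.8, [0, 0, -0.3], 0],
    [0.8, [0, 0, -0.5], 0],
    [0.8, [0, 0, -0.5], 0],
    [0.8, [0, 0, -0.5], 0]
  ]
}}

```text
t: 19.77
ee_pos: [547.5, -164.9, 19.4]
orientation: [-2.19, -2.253, 0.0]
ft_force: [0.2, 0.2, -0.4]
width: 26.4
grasp_force: 30.0
```

Emit:
{"api": "servo_tool", "payload": {
  "plan": [
    [0.7, [0, 0, 0], 0],
    [0.65, [0, 0, 0], 0],
    [0.55, [0, 0, 0], 0],
    [0.5, [0, 0, 0], 0],
    [0.5, [0, 0, 0], 0],
    [0.5, [0, 0, 10], 0],
    [0.5, [0, 0, 30], 0],
    [0.5, [0, 0, 60], 0],
    [0.5, [0, 0, 90], 0],
    [0.5, [0, 0, 110], 0]
  ]
}}

```text
t: 20.6
ee_pos: [548.3, -165.1, 132.6]
orientation: [2.188, 2.251, 0.002]
ft_force: [0.9, 0.6, 0.0]
width: 44.0
grasp_force: 0.0
```

Emit:
{"api": "servo_tool", "payload": {
  "plan": [
    [0, [3, 24, 0], 6.5],
    [0, [5, 48, 0], 13],
    [0, [6, 72, 0], 20],
    [0, [7, 96, 0], 27],
    [0, [8, 120, 0], 34],
    [0, [9, 144, 0], 41],
    [0, [10, 168, 0], 48],
    [0, [11, 190, 0], 55],
    [0, [11.9, 206, 0], 61],
    [0, [11.9, 206, 0], 64.5]
  ]
}}

```text
t: 21.43
ee_pos: [559.6, 43.8, 130.3]
orientation: [0.638, 3.075, 0.001]
ft_force: [1.0, 1.4, -0.9]
width: 87.8
grasp_force: 0.0
```

Run:
```python
from h import *
o=ctrl.get_obs();M=R.from_rotvec(o["orientation"]).as_matrix();print(o["ee_pos"],np.degrees(np.arctan2(M[1,0],M[0,0])))
t,s=ctrl.get_image("top"),ctrl.get_image("side");cv2.imwrite("pics/t2.png",t);cv2.imwrite("pics/s2.png",s)
x,y,a=491.6,252.7,-.417;out=[]
S=5
for n,im,o,c in(("top",t,(156,194),0),("side",s,(202,233),0),("top",t,(268,182),1),("side",s,(250,125),1)):
    im=cv2.resize(im[o[1]:o[1]+60,o[0]:o[0]+80],None,fx=S,fy=S,interpolation=cv2.INTER_CUBIC)
    for B,z in() if c else ((box(x,y,a,132,60,0,37),0),(box(x,y,a,132,60,0,37),1)):
        q=proj(n,B)[[z,2+z,6+z,4+z]];cv2.polylines(im,[((q-o+.5)*S).astype(int)],True,(255,255,0),1)
    out.append(im)
cv2.imwrite("pics/h.png",np.vstack([np.hstack(out[:2]),np.hstack(out[2:])]))
# image shift of the tester between the two pictures
for n,k in(("top",t),("side",s)):
    A=cv2.imread(f"pics/{n[0]}1.png",0)
    o=(160,200) if n=="top" else(210,240)
    f=lambda g:np.float32(cv2.cvtColor(g,cv2.COLOR_BGR2GRAY) if g.ndim==3 else g)[o[1]:o[1]+55,o[0]:o[0]+55 if n=="top" else o[0]+80]
    print(n,cv2.phaseCorrelate(f(A),f(k)))
```

```text
[559.58637876  43.77459939 130.33167109] 156.56974202406383
top ((0.05029306307394421, -0.04060618262661819), 0.907353720664978)
side ((-0.006534771522659355, 0.03561065531314256), 0.6776844507455826)
```

View pics/h.png

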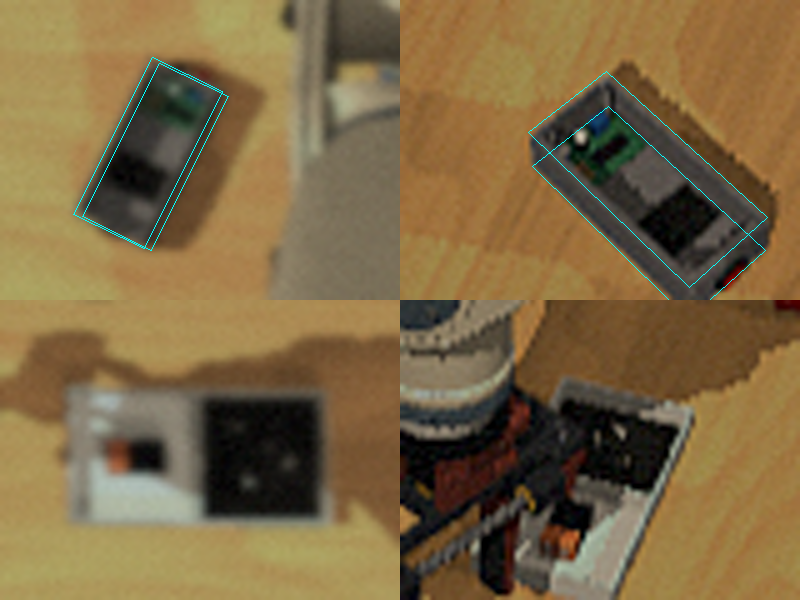

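The battery lies flat at tray crop (137,455), the tester hasn't moved (shift under 0.1 px), and the case shows the bare black pad. Now for the cover.

Emit:
{"api": "servo_tool", "payload": {
  "plan": [
    [0, [0, 0, -20], 0],
    [0, [0, 0, -55], 0],
    [0, [0, 0, -85], 0],
    [0, [0, 0, -100], 0],
    [0, [0, 0, -108], 0],
    [0, [0, 0, -112], 0],
    [0, [0, 0, -113], 0],
    [0, [0, 0, -113], 0],
    [0.1, [0, 0, -113], 0],
    [0.17, [0, 0, -113], 0]
  ]
}}

```text
t: 22.37
ee_pos: [560.3, 41.1, 17.6]
orientation: [0.65, 3.072, 0.001]
ft_force: [0.5, 0.3, -0.4]
width: 77.8
grasp_force: 0.0
```

Emit:
{"api": "servo_tool", "payload": {
  "plan": [
    [0.2, [0, 0, 0], 0],
    [0.22, [0, 0, 0], 0],
    [0.24, [0, 0, 0], 0],
    [0.26, [0, 0, 0], 0],
    [0.28, [0, 0, 0], 0],
    [0.3, [0, 0, 0], 0],
    [0.35, [0, 0, 0], 0],
    [0.35, [0, 0, 0], 0]
  ]
}}

```text
t: 23.03
ee_pos: [559.7, 41.1, 17.0]
orientation: [0.65, 3.073, 0.0]
ft_force: [-0.9, -0.0, 6.1]
width: 67.4
grasp_force: 30.0
```

Run:
```python
from h import *
o=ctrl.get_obs();M=R.from_rotvec(o["orientation"]).as_matrix();print(o["ee_pos"],np.degrees(np.arctan2(M[1,0],M[0,0])),o["ft_force"],o["width"])
```

```text
[559.69983277  41.13657551  16.99125472] 156.1260267726556 [-0.9171541  -0.03397509  6.13331896] 67.36649603497031
```

Emit:
{"api": "servo_tool", "payload": {
  "plan": [
    [0.35, [0, 0, 3], 0],
    [0.35, [0, 0, 10], 0],
    [0.35, [0, 0, 25], 0],
    [0.35, [0, 0, 45], 0],
    [0.35, [0, 0, 65], 0],
    [0.35, [0, 0, 75], 0],
    [0.35, [-4, 13, 75], 0],
    [0.35, [-12, 37, 75], 0],
    [0.35, [-22, 69, 75], 0],
    [0.35, [-32, 100, 75], 0]
  ]
}}

```text
t: 23.87
ee_pos: [526.1, 142.3, 90.7]
orientation: [-0.652, -3.072, 0.0]
ft_force: [0.6, -0.4, -0.1]
width: 67.5
grasp_force: 30.0
```

Emit:
{"api": "servo_tool", "payload": {
  "plan": [
    [0.35, [-11, 35, 0], 0],
    [0.35, [-21, 66, 0], 0],
    [0.35, [-29, 90, 0], 0],
    [0.35, [-34, 106, 0], 0],
    [0.35, [-36, 112, 0], 0],
    [0.35, [-36, 112, -10], 0],
    [0.35, [-36, 112, -22], 0],
    [0.35, [-36, 112, -30], 0],
    [0.35, [-36, 112, -34], 0],
    [0.35, [-36, 112, -34], 0]
  ]
}}

```text
t: 24.7
ee_pos: [490.7, 251.6, 55.7]
orientation: [-0.652, -3.071, 0.003]
ft_force: [-0.6, -0.4, -0.8]
width: 68.2
grasp_force: 30.0
```

Run:
```python
from h import *
o=ctrl.get_obs();M=R.from_rotvec(o["orientation"]).as_matrix();print(o["ee_pos"],np.degrees(np.arctan2(M[1,0],M[0,0])),o["ft_force"],o["width"])
```

```text
[490.67268878 251.63095009  55.6577455 ] 156.0287807063902 [-0.55104601 -0.42362123 -0.79483845] 68.15874448381236
```

Emit:
{"api": "servo_tool", "payload": {
  "plan": [
    [0.35, [0, 0, 0], 0],
    [0.35, [0, 0, 0], 0],
    [0.35, [0, 0, -2], 0],
    [0.35, [0, 0, -4], 0],
    [0.35, [0, 0, -6], 0],
    [0.35, [0, 0, -8], 0],
    [0.35, [0, 0, -10], 0],
    [0.35, [0, 0, -11.5], 0],
    [0.35, [0, 0, -12.5], 0],
    [0.35, [0, 0, -12.5], 0]
  ]
}}

```text
t: 25.53
ee_pos: [491.3, 253.1, 44.7]
orientation: [-0.65, -3.073, 0.0]
ft_force: [-1.2, -0.9, -0.9]
width: 67.9
grasp_force: 30.0
```

Emit:
{"api": "servo_tool", "payload": {
  "plan": [
    [0.35, [0, 0, -1], 0],
    [0.35, [0, 0, -2], 0],
    [0.35, [0, 0, -2.7], 0],
    [0.35, [0, 0, -2.7], 0],
    [0.35, [0, 0, -2.7], 0]
  ]
}}

```text
t: 25.95
ee_pos: [491.4, 253.1, 42.3]
orientation: [0.65, 3.074, 0.0]
ft_force: [-0.1, 0.4, -0.4]
width: 67.8
grasp_force: 30.0
```

Emit:
{"api": "servo_tool", "payload": {
  "plan": [
    [0.35, [0, 0, -0.4], 0],
    [0.35, [0, 0, -0.8], 0],
    [0.35, [0, 0, -0.8], 0],
    [0.35, [0, 0, -0.8], 0]
  ]
}}

```text
t: 26.28
ee_pos: [491.5, 253.1, 42.1]
orientation: [0.65, 3.073, 0.0]
ft_force: [-2.7, -0.9, 6.0]
width: 68.1
grasp_force: 30.0
```

Contact of 6 N came at the expected home height. I'll release and retreat to look.

Emit:
{"api": "servo_tool", "payload": {
  "plan": [
    [0.28, [0, 0, 0], 0],
    [0.2, [0, 0, 0], 0],
    [0.1, [0, 0, 0], 0],
    [0, [0, 0, 0], 0],
    [0, [0, 0, 0], 0],
    [0, [0, 0, 5], 0],
    [0, [0, 0, 25], 0],
    [0, [0, 0, 60], 0],
    [0, [0, 0, 100], 0],
    [0, [0, 0, 135], 0]
  ]
}}

```text
t: 27.12
ee_pos: [491.2, 253.0, 178.4]
orientation: [-0.65, -3.073, 0.0]
ft_force: [0.5, -0.5, 0.9]
width: 87.9
grasp_force: 0.0
```

Emit:
{"api": "servo_tool", "payload": {
  "plan": [
    [0, [0, -40, 10], 0],
    [0, [0, -80, 10], 0],
    [0, [0, -120, 10], 0],
    [0, [0, -160, 10], 0],
    [0, [0, -200, 10], 0],
    [0, [0, -240, 10], 0],
    [0, [0, -260, 10], 0],
    [0, [0, -260, 10], 0]
  ]
}}

```text
t: 27.78
ee_pos: [491.3, -10.2, 186.9]
orientation: [0.656, 3.072, -0.001]
ft_force: [-0.5, 0.8, 0.5]
width: 87.3
grasp_force: 0.0
```

Run:
```python
from h import *
t,s=ctrl.get_image("top"),ctrl.get_image("side");a,b=cv2.imread("pics/top0.png"),cv2.imread("pics/side0.png")
seed={"top":(186,224),"side":(252,268)}
for nm,ims in(("before",{"top":a,"side":b}),("now",{"top":t,"side":s})):
    H={n:blob(cv2.inRange(cv2.cvtColor(im,cv2.COLOR_BGR2HSV),(95,90,40),(130,255,255)),seed[n],45) for n,im in ims.items()}
    print(nm,[fitbox({n:H[n]},[491,250,-.42],140,68,25,40)[0].round(3) for n in H],[cv2.contourArea(h) for h in H.values()])
r=lambda im,o,w,h:cv2.resize(im[o[1]:o[1]+h,o[0]:o[0]+w],(400,300),interpolation=cv2.INTER_CUBIC)
cv2.imwrite("pics/i.png",np.vstack([np.hstack([r(b,(212,238),80,60),r(s,(212,238),80,60)]),np.hstack([r(t,(0,0),512,384),r(s,(0,0),512,384)])]))
```

```text
before [array([ 4.93139e+02,  2.53067e+02, -4.11000e-01]), array([ 4.90783e+02,  2.52489e+02, -4.22000e-01])] [575.5, 1172.5]
now [array([ 4.92467e+02,  2.54132e+02, -4.35000e-01]), array([ 4.90696e+02,  2.52695e+02, -4.18000e-01])] [572.5, 1174.0]
```

View pics/i.png

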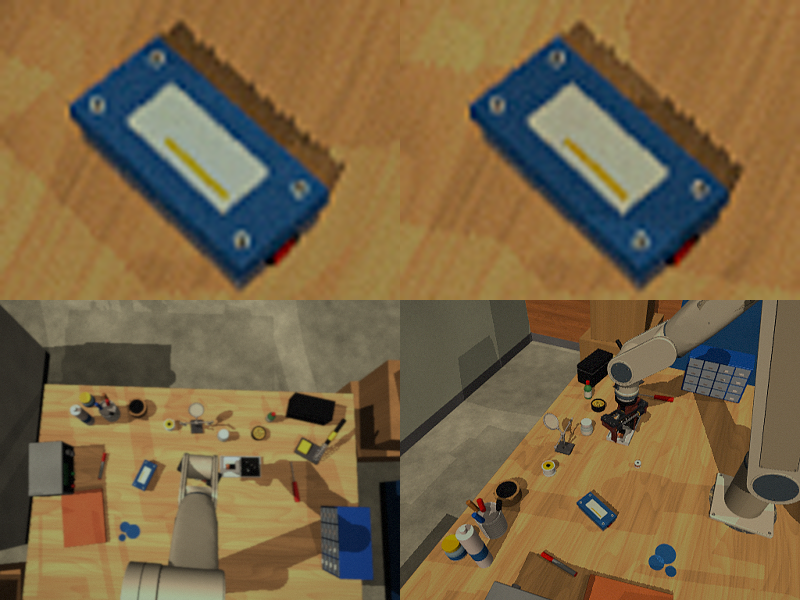

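The before and after views of the cover look identical, so it is fully home. The other items I can see are still in place, and the arm is clear.

```bash
python3 -c "
from workcell import ctrl
print(ctrl.close_job())"
```

```text
the job is handed in; nothing more can be done
None
```

The job is handed in at about 28 s: the battery lies flat in the empty half of the tray, the cover is back fully home on the case, and the tester has not moved; I gripped the cover too low on the first lift, so it went back on once and was regripped higher.

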